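# Lock the filter cartridge into the dust extractor

### The job

The filter cartridge of the bench dust extractor has been put down on a pile of wooden blanks. Lift it off without shifting the blanks, push it into the extractor's slanted mount with its two lugs through the two slots, against the spring, and turn it clockwise about a quarter turn until it meets the stop, so that it stays locked in when you let go. Leave the other things on the bench where they are.

Things in the scene. Friction and masses are not known exactly. Their poses are not given: they have to be found in the camera images.
- cartridge: Filter cartridge, 57 mm high, 0.11-0.23 kg, stands loose on the top blank. Origin: centre of underside, z up its axis. White tapered nose (radius 17 at z 0, 22 at z 8), white body radius 22 to z 22; two steel lugs along +x and -x at z 8-14, 10 wide, ending at radius 29; grey flange radius 36, z 22-27, hides the lugs from above. A half turn about z makes no difference.
- handle (a point): Middle of the cartridge's handle, 45 above its origin; axes as the cartridge. The handle is a grey upright bar on the flange, z 27 to 57 above the origin, 54 long along x (in line with the hidden lugs) and 16 wide along y: grip it across y.
- socket: Bayonet mount on the extractor's slanted front, fixed. Origin: mouth centre at the top of the steel lip, 115 above the bench. z: out along the axis, leaning 30 degrees from vertical to the extractor's front (robot's side); x up the slope, y level. Lip 5 thick, opening radius 24; below it a channel of radius 31 where the lugs turn. Push the cartridge's origin to z -20 to -22; at -22 the flange meets the lip.
- slot (a point): Middle of one of the two opposite lug slots in the lip, level with its top, 28 from the mouth centre. Slots are 14 wide, dark inside the pale lip, open to beyond radius 31, and lie 80 degrees counter-clockwise (seen looking into the mouth) from the mount's +x and -x. Put the cartridge's x axis along the slots to push it in. Below the lip it cannot turn counter-clockwise.
- stop (a point): Where one lug ends up, level with the lip's top, 28 from the mouth centre on the mount's +x. After the push, turn the cartridge 80 degrees clockwise to the stop, so its x axis (and handle) lies along the mount's x, either way round. Let go: the spring lifts it until the lugs bear on the underside of the lip, cartridge origin at z -19, flange 3 above the lip.
- plunger (a joint): Spring plunger in the mount, a steel disc of radius 15, free top 12 below the mouth; 0 free, grows as it is pressed in, m, at most 0.012. It pushes the cartridge out: 2 N at first touch, 7 N at 0.007 (locked), 9 N at 0.010 (flange on the lip).
- extractor: Bench dust extractor, a grey box machine fixed to the bench but at another place and yaw each time; 270 long along its x, 200 wide, 150 high, a motor cap to 180; its low slanted front faces -x, towards the robot. Origin: on the bench, straight below the mouth centre of the mount.
- blank_a: Wooden blank, 140 x 60 x 8, 35 g, loose, bottom of the pile under the cartridge. Origin: centre of its underside, x along its length.
- blank_b: Wooden blank, 140 x 60 x 8, 35 g, loose, middle of the pile under the cartridge. Origin: centre of its underside, x along its length.
- blank_c: Wooden blank, 140 x 60 x 8, 35 g, loose, top of the pile under the cartridge. Origin: centre of its underside, x along its length.
- tin: Open shallow aluminium bowl, 80 wide, 35 high. Origin: centre of its underside. A bystander; it and the pile may be in each other's place.
- glue_bottle: White glue bottle, 56 wide, 150 high, a bystander. Origin: centre of its underside.
- hammer: Hammer lying on the bench, a bystander. Origin: under its middle.
- screwdriver: Screwdriver lying on the bench, a bystander. Origin: under its middle.
- sanding_block: Cork sanding block 100 x 60 x 30, a bystander. Origin: centre of its underside.
- plane: Wooden hand plane, 200 x 55, about 70 high, a bystander. Origin: centre of its underside.
There are look-alikes about, which are no part of the job. What is shaped like the cartridge but turquoise or yellow is not meant.

How it is judged (in metres and radians):
On the way, in this order (a step that is already met when the one before it is completed fails the run):
1. the cartridge is lifted clear of the pile (height (world z) of cartridge above 0.06 m), for 0.1 s.
2. the cartridge is pushed into the mount with its lugs through the slots, below the lip (x of cartridge in the frame of socket between -0.005 and 0.005 m and y of cartridge in the frame of socket between -0.005 and 0.005 m and z of cartridge in the frame of socket below -0.018 m and angle between the x axis of cartridge and the x axis of socket, either way round above 1 rad), for 0.05 s.
At the end, for the whole second after the job is handed in: Cartridge let go, at rest, locked in the mount: origin 16.5 to 23.5 mm below the mouth, within 5 mm of the axis in x and y, axes within 0.12 rad, turned to within 0.26 rad of the stop; each blank within 15 mm and each bystander within 30 mm of its start (x of cartridge in the frame of socket between -0.005 and 0.005 m and y of cartridge in the frame of socket between -0.005 and 0.005 m and z of cartridge in the frame of socket between -0.0235 and -0.0165 m and angle between the z axis of cartridge and the z axis of socket, either way round below 0.12 rad and angle between the x axis of cartridge and the x axis of socket, either way round below 0.26 rad and linear speed of cartridge below 0.02 m/s and distance of each of blank_a, blank_b, blank_c from where it was at the start of the episode below 0.015 m and distance of each of tin, glue_bottle, hammer, screwdriver, sanding_block, plane from where it was at the start of the episode below 0.03 m); the robot touches nothing.
It fails at once if a blank is shifted by more than 15 mm (distance of any of blank_a, blank_b, blank_c from where it was at the start of the episode above 0.015 m).
It fails at once if another thing on the bench is moved by more than 30 mm (distance of any of tin, glue_bottle, hammer, screwdriver, sanding_block, plane from where it was at the start of the episode above 0.03 m).
It also fails if it takes over 51 s, if anything falls off the work surface, if the arm or the gripper's body presses on something with over 40 N, if the wrist force passes 120 N, or if a joint passes its speed limit or range.

### The arm

A 6-joint arm with a two-finger parallel gripper is mounted at the origin on the work surface. World frame = base frame: x ahead of the robot, y to its left, z up, the work surface at z = 0. Lengths are in mm, angles in degrees, forces in N, time in s.
With the tool pointing down it reaches from about 325 to 900 mm from the base axis. Payload 6.1 kg.
Tool frame: the origin (TCP) lies at the very end of the fingers, on their centre line; the grasp point (between the pads) lies 19 mm behind it; z points along the fingers, y is the direction in which the jaws open and shut (so a half turn about z gives the same grasp; the last joint's range is limited). The gripper opens to 85 mm and grips with 20 to 120 N. Pads are 22 mm wide; open, the fingers measure 114 mm over their backs; the gripper's body (76 mm by 85 mm) begins 54 mm behind the grasp point. The pads swing forward as they close: fully open they stand 13 mm farther back than shut.
Start: joints at [65.827, 12.628, 87.462, -0, 79.91, -7.225], TCP at [182.189, 597.849, 231.3] pointing down, gripper open.
Joint ranges: [-170.65, 170.65], [-52.31, 119.04], [5.05, 147.46], [-71.25, 251.25], [11.57, 151.72], [-153.62, 153.62]. Speed limits (degrees/s): [147.25, 147.25, 172.46, 180, 180, 180].

### API

Orientations are given as [roll, pitch, yaw] about the fixed x, y, z axes, in that order (R = Rz(yaw) Ry(pitch) Rx(roll)).
In Python, from rig import get_state, get_image, finish_job gives the robot as it stands. The module is installed in compiled form; this text tells all that it offers.
- The arm moves only by the shell command python3 -m inch 'ROWS' [OPENING] [FORCE]. ROWS is JSON, a list of rows, each a list of 6 numbers: the shift along the tool's x, y, z in m, then the turn, a rotation vector about the tool's x, y, z in degrees. In form: [[x, y, z, rx, ry, rz], ...]. A call has 1 to 8 rows; each row is the pose to reach, as a shift and turn from the pose commanded when the call began, along the tool's axes at that moment; what a row does not reach only later rows make up. A row lasts 1/8 s, in which the tool goes at most 62.5 mm and 10.7 degrees, less where a joint would pass 70% of its speed; a pose out of reach is approached as far as the arm can. A call with a gripper value outside its range is refused whole. OPENING is the finger opening in m, from 0 to 0.0854, set as the call begins (- or left out, the last holds). The fingers move at their own pace and stop on an object; FORCE is the grip in N (left out, the last holds). Time passes only in rows, so rows that repeat a pose let the fingers close. It gives the time, the measured TCP pose, the force and the opening at its end, in the units of the state.
- get_state(): the state, without advancing time (a new reading comes with each control period).
- get_image(name): name is "side" or "top"; returns a dict with "image" (480x640x3 uint8, red, green, blue), "K" (3x3 intrinsics, pixels), "cam_to_world" (4x4, takes a point from camera to world coordinates). Camera axes: x right, y down, z forward; pixel columns grow to the right and rows downward; lengths in mm; the calibration is good to about 2 mm. A picture is of the moment at which its call begins. There is no depth.
- finish_job(): hands the job in, once; it reports no verdict.
The state is a dict: "clock": time; "joint_pos": joint angles; "dq": joint speeds; "joint_torque": joint torques, N m; "tool_pos": TCP position; "tcp_rot": TCP orientation; "force": force on the tool from outside, world axes, zero at the start; "torque": the same for the moment, N m; "finger_gap": finger opening in mm.
Only numpy, scipy, OpenCV 4.12 (cv2) and the standard library are available. Lean on these libraries where they do the work, as an engineer would, in place of code of your own. Each camera call takes 0.05 s, during which the arm holds its last target.

## Working session

There is one attempt and no reset: what is moved stays moved. The work goes in short steps, Python scripts to look and compute and a shell command to move; the robot and the scene stay as the last step left them, time stands still between calls to the robot, and variables do not carry over. Pictures are saved under pics/ and viewed, and the job is handed in when it is done.

```bash
mkdir -p pics; ls; python3 - <<'E'
from rig import get_state,get_image
import cv2,pickle
s=get_state();print(s)
for n in("side","top"):
    d=get_image(n);cv2.imwrite(f"pics/{n}0.png",d["image"][:,:,::-1]);pickle.dump(d,open(f"{n}0.pkl","wb"));print(n,d["K"],d["cam_to_world"])
E
```

```text
pics
{'clock': 0.0, 'joint_pos': array([ 6.58243626e+01,  1.26775873e+01,  8.75267807e+01,  2.32030882e-03,
        7.99107897e+01, -7.22529035e+00]), 'dq': array([ 0.03760621, -0.03315134, -0.046763  , -0.01043268,  0.0477436 ,
       -0.04329462]), 'joint_torque': array([-1.36912407e-03, -4.96884406e+01, -3.89399493e+01, -3.31128967e-04,
        1.09418028e-02, -2.92322079e-05]), 'tool_pos': array([181.95328477, 597.28269889, 230.16451031]), 'tcp_rot': array([-1.79886044e+02, -1.67489779e-02,  1.63049227e+02]), 'force': array([ 0.57787152,  0.18254817, -0.12783903]), 'torque': array([0.01330248, 0.00212906, 0.06552869]), 'finger_gap': 85.0110670224032}
side [[576.90810105   0.         314.62077956]
 [  0.         576.90810105 244.02244288]
 [  0.           0.           1.        ]] [[ 8.28121663e-01 -4.13267849e-01  3.78713872e-01 -1.39016313e+02]
 [-5.60311839e-01 -5.90654158e-01  5.80670568e-01 -1.04417689e+03]
 [-1.62835533e-02 -6.93063743e-01 -7.20692372e-01  1.37065826e+03]
 [ 0.00000000e+00  0.00000000e+00  0.00000000e+00  1.00000000e+00]]
top [[469.05651359   0.         315.60250869]
 [  0.         469.05651359 238.25073679]
 [  0.           0.           1.        ]] [[ 2.73458693e-02 -9.79206006e-01  2.01016917e-01  3.35364834e+02]
 [-9.99618847e-01 -2.75495045e-02  1.78495451e-03 -4.11409225e+01]
 [ 3.79007828e-03 -2.00989110e-01 -9.79586144e-01  1.17046079e+03]
 [ 0.00000000e+00  0.00000000e+00  0.00000000e+00  1.00000000e+00]]
```

```bash
ls pics
```

```text
side0.png
top0.png
```

View pics/top0.png

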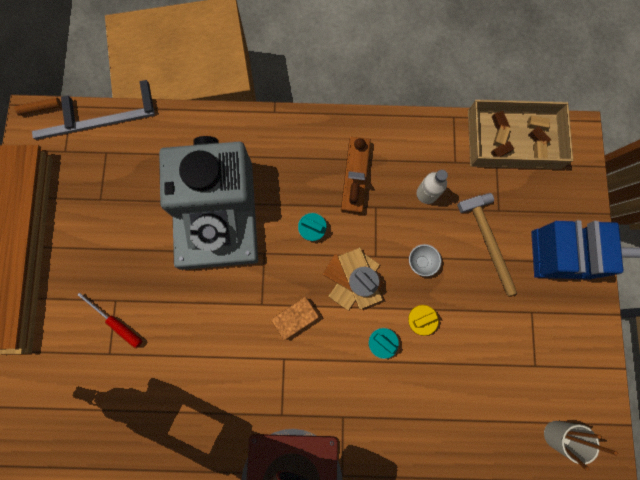

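View pics/side0.png

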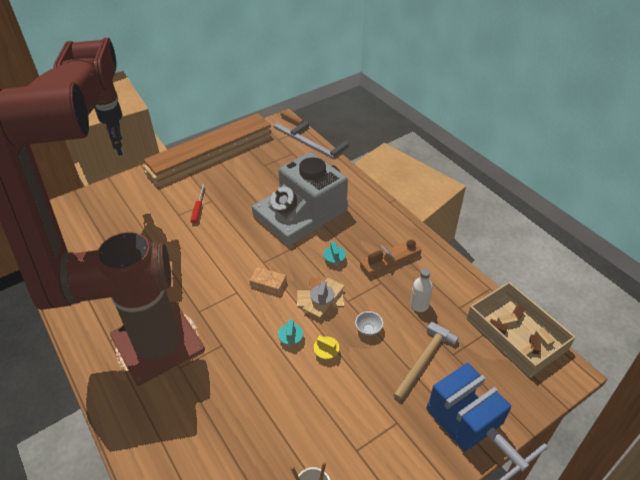

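```bash
cat > h.py <<'E'
import numpy as np,cv2,pickle
from scipy.spatial.transform import Rotation as R
def load(n): return pickle.load(open(n,"rb"))
def proj(d,p):
    T=np.linalg.inv(d["cam_to_world"]);q=T[:3,:3]@np.array(p,float)+T[:3,3];q=d["K"]@q;return q[:2]/q[2]
def ray(d,u,v):
    T=d["cam_to_world"];r=T[:3,:3]@np.linalg.solve(d["K"],[u,v,1.]);return T[:3,3],r
def atz(d,u,v,z):
    o,r=ray(d,u,v);return o+r*(z-o[2])/r[2]
def tri(rs):
    A=np.zeros((3,3));b=np.zeros(3)
    for o,r in rs:
        r=r/np.linalg.norm(r);P=np.eye(3)-np.outer(r,r);A+=P;b+=P@o
    p=np.linalg.solve(A,b);return p,[np.linalg.norm((np.eye(3)-np.outer(r,r)/(r@r))@(p-o)) for o,r in rs]
def crop(d,u0,v0,w,h,f,name):
    im=d["image"][v0:v0+h,u0:u0+w,::-1];im=cv2.resize(im,None,fx=f,fy=f,interpolation=cv2.INTER_CUBIC)
    for i in range(0,w,10): cv2.line(im,(i*f,0),(i*f,8 if i%50 else 20),(0,0,255),1); cv2.putText(im,str(u0+i),(i*f,20),0,.35,(0,0,255),1)
    for i in range(0,h,10): cv2.line(im,(0,i*f),(8,i*f),(0,0,255),1); cv2.putText(im,str(v0+i),(2,i*f-1),0,.35,(0,0,255),1)
    cv2.imwrite("pics/"+name,im)
E
python3 - <<'E'
from h import *
t=load("top0.pkl");s=load("side0.pkl")
print(proj(t,[182,598,231]),proj(s,[182,598,231]))
crop(t,320,235,80,75,8,"tc.png");crop(t,160,190,110,85,7,"ts.png")
crop(s,290,270,65,60,10,"sc.png");crop(s,245,145,110,100,6,"ss.png")
E
```

```text
[-24.97470663 407.51928526] [121.23121748 148.87845366]
```

View pics/tc.png

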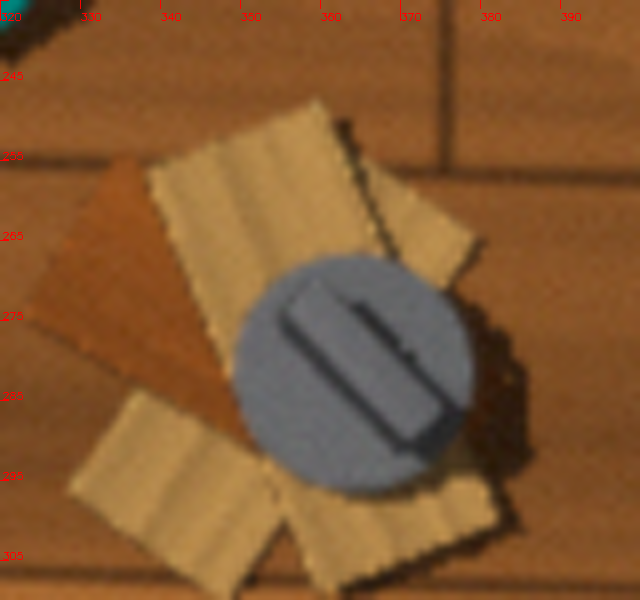

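View pics/ts.png

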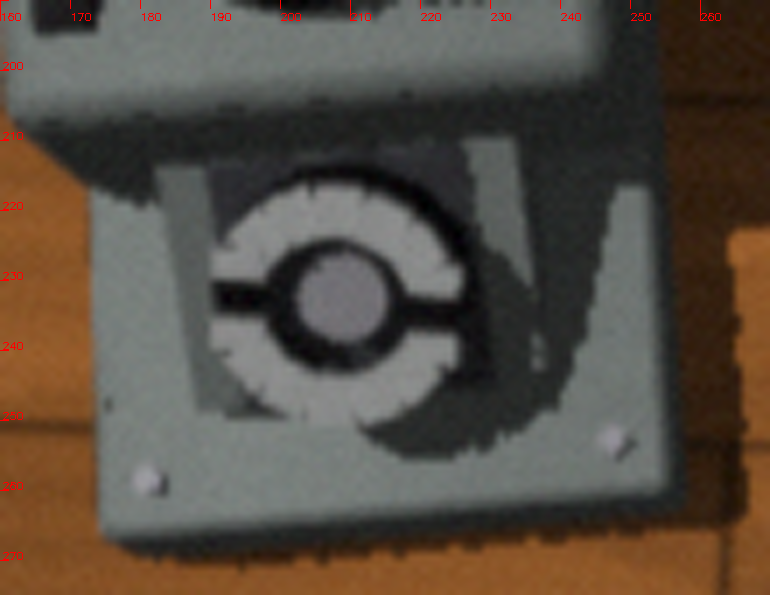

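View pics/sc.png

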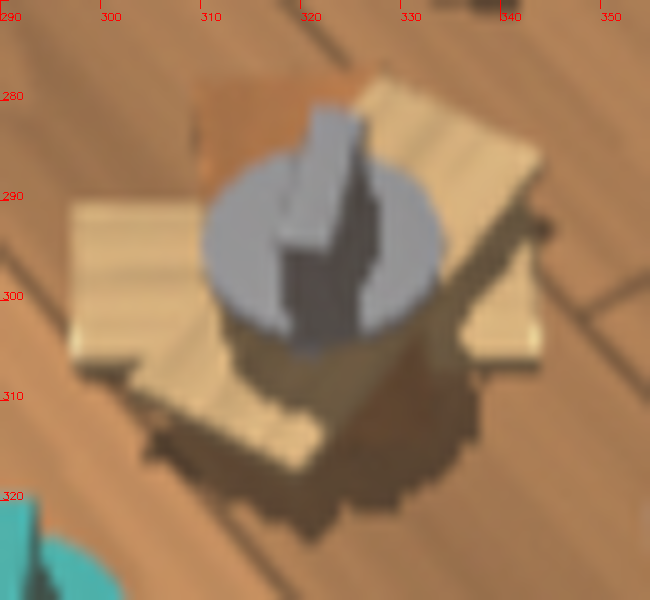

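View pics/ss.png

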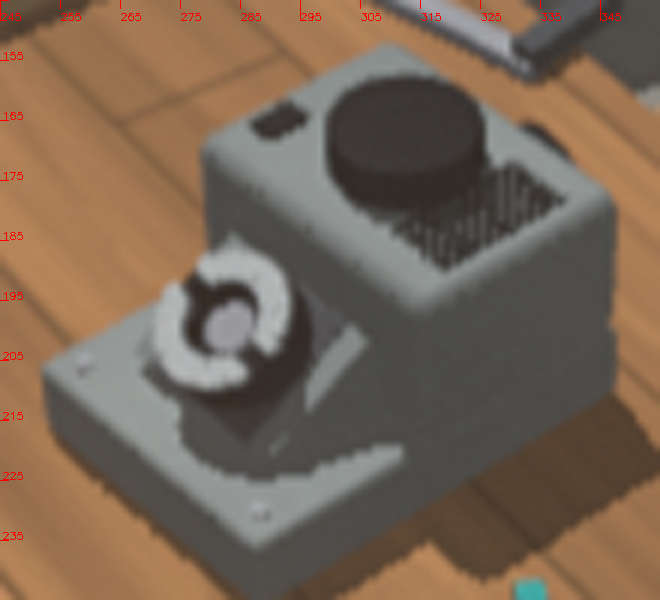

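```bash
cat > fit.py <<'E'
from h import *
from scipy.optimize import least_squares
t=load("top0.pkl");s=load("side0.pkl")
# cartridge: handle top corners (crop px)
T=np.array([(318,275),(285,317),(408,448),(445,405)])/8.+[320,235]-.5
S=np.array([(363,115),(313,104),(277,240),(330,247)])/10.+[290,270]-.5
def res(p):
    x,y,z,a=p;c,si=np.cos(a),np.sin(a);r=[]
    P=[np.array([x+c*u-si*v,y+si*u+c*v,z+57]) for u,v in((27,-8),(27,8),(-27,8),(-27,-8))]
    return P
best=None
for a0 in np.radians([45,225]):
  for rev in(0,1):
    def f(p,rev=rev):
        P=res(p);Ps=P
        ts=T; 
        # match by nearest to tolerate order
        o=[]
        for Q,d in((T,t),(S,s)):
            q=np.array([proj(d,k) for k in P])
            for m in Q:
                dd=q-m;i=np.argmin((dd**2).sum(1));o+=list(dd[i])
        return o
    r=least_squares(f,[470,-100,24,a0])
    print(r.x,np.degrees(r.x[3]),r.cost,np.round(r.fun,1))
E
python3 fit.py
python3 - <<'E'
from h import *
t=load("top0.pkl");s=load("side0.pkl")
p=[ray(t,208.5,231.9),ray(s,282.7,198.8)];print("plunger",tri(p))
# flange ellipse centre
p=[ray(t,320+354/8-.5,235+373/8-.5),ray(s,290+323/10-.5,270+247/10-.5)];print("flange",tri(p))
E
```

```text
[ 444.32592754 -137.29942638   19.18796034    2.32499494] 133.21239717837366 207.90696746920634 [ 3.2  8.9  7.4  3.6 -3.4 -7.7 -8.  -2.3 -2.9  3.8  2.1  4.9  4.5 -4.6
 -0.8 -5.3]
[ 444.32592754 -137.29942638   19.18796034    2.32499494] 133.21239717837366 207.90696746920634 [ 3.2  8.9  7.4  3.6 -3.4 -7.7 -8.  -2.3 -2.9  3.8  2.1  4.9  4.5 -4.6
 -0.8 -5.3]
[ 444.32592696 -137.29942701   19.1879633     5.46658765] 313.21240066007726 207.9069674686017 [ 3.2  8.9  7.4  3.6 -3.4 -7.7 -8.  -2.3 -2.9  3.8  2.1  4.9  4.5 -4.6
 -0.8 -5.3]
[ 444.32592696 -137.29942701   19.1879633     5.46658765] 313.21240066007726 207.9069674686017 [ 3.2  8.9  7.4  3.6 -3.4 -7.7 -8.  -2.3 -2.9  3.8  2.1  4.9  4.5 -4.6
 -0.8 -5.3]
plunger (array([561.11765527, 212.18088705,  99.27009082]), [np.float64(2.327246025968756), np.float64(2.3272460259687677)])
flange (array([ 462.80570022, -157.14319251,   43.18921666]), [np.float64(1.8868091838237508), np.float64(1.886809183823818)])
```

```bash
sed -i 's/\[470,-100,24,a0\]/[463,-157,24,a0]/' fit.py; python3 fit.py
cat > ov.py <<'E'
from h import *
def over(d,polys,u0,v0,w,h,f,name):
    im=d["image"][v0:v0+h,u0:u0+w,::-1];im=cv2.resize(im,None,fx=f,fy=f,interpolation=cv2.INTER_CUBIC)
    for P,c in polys:
        q=np.array([proj(d,k) for k in P]);q=((q+.5-[u0,v0])*f).round().astype(int)
        cv2.polylines(im,[q.reshape(-1,1,2)],False,c,1)
    cv2.imwrite("pics/"+name,im)
def circ(r,z,a0=0,a1=2*np.pi): 
    a=np.linspace(a0,a1,60);return np.c_[r*np.cos(a),r*np.sin(a),0*a+z]
def cart(Rm,o):
    o=np.array(o);H=np.array([(27,8,57),(27,-8,57),(-27,-8,57),(-27,8,57),(27,8,57)],float)
    return [(P@Rm.T+o,c) for P,c in((circ(36,27),(0,255,0)),(circ(36,22),(0,255,255)),(H,(0,0,255)),(circ(17,0),(255,0,0)))]
def sockR(yaw):
    E=R.from_euler('z',yaw,degrees=True).as_matrix();c,s=np.cos(np.pi/6),.5
    return E@np.array([[c,0,-s],[0,1,0],[s,0,c]])
def sock(Rm,o):
    o=np.array(o);L=[circ(24,0),circ(31,0),circ(15,-12)]
    for a in(80,260):
        Z=R.from_euler('z',a,degrees=True).as_matrix()
        L.append(np.array([(24,7,0),(31,7,0),(31,-7,0),(24,-7,0)],float)@Z.T)
    return [(P@Rm.T+o,c) for P,c in zip(L,((0,255,0),(0,255,255),(0,0,255),(255,0,0),(255,0,0)))]
E
```

```text
[ 463.10143707 -156.75792314   18.52227775    0.78276639] 44.84921038533766 2.9666842546803514 [-0.2  0.6 -0.9  0.  -0.1  0.5  0.1  1.1  0.9 -0.7  0.6 -0.4  0.7  0.1
  0.9  0.2]
[ 463.10143707 -156.75792314   18.52227775    0.78276639] 44.84921038533766 2.9666842546803514 [-0.2  0.6 -0.9  0.  -0.1  0.5  0.1  1.1  0.9 -0.7  0.6 -0.4  0.7  0.1
  0.9  0.2]
[ 463.1014356  -156.7579241    18.52228521    3.92435904] 224.84921047373984 2.966684254680479 [-0.2  0.6 -0.9  0.  -0.1  0.5  0.1  1.1  0.9 -0.7  0.6 -0.4  0.7  0.1
  0.9  0.2]
[ 463.1014356  -156.7579241    18.52228521    3.92435904] 224.84921047373984 2.966684254680479 [-0.2  0.6 -0.9  0.  -0.1  0.5  0.1  1.1  0.9 -0.7  0.6 -0.4  0.7  0.1
  0.9  0.2]
```

```bash
cat > f2.py <<'E'
from ov import *
from scipy.optimize import least_squares
import sys
t=load("top0.pkl");s=load("side0.pkl")
exec(open("fit.py").read().split("best=None")[0])
for W in((1,1),(1,0),(0,1)):
    def f(p):
        P=res([p[0],p[1],24,p[2]]);o=[]
        for Q,d,w in((T,t,W[0]),(S,s,W[1])):
            q=np.array([proj(d,k) for k in P])
            for m in Q:
                dd=q-m;i=np.argmin((dd**2).sum(1));o+=list(dd[i]*w)
        return o
    r=least_squares(f,[463,-157,.78]);print(W,r.x[:2],np.degrees(r.x[2]),r.cost)
    if W==(1,1): c=r.x
Rz=R.from_euler('z',c[2]).as_matrix()
P=cart(Rz,[c[0],c[1],24])
over(t,P,320,235,80,75,8,"o1.png");over(s,P,290,270,65,60,10,"o2.png")
# sockets: plunger centre with z constraint
for yaw in(0,5):
    Rm=sockR(yaw);pl=[0,0,-12]@Rm.T
    for d,u,v in((t,208.5,231.9),(s,282.7,198.8)):
        print(yaw,atz(d,u,v,115+pl[2])-pl)
E
python3 f2.py
```

```text
(1, 1) [ 462.03385408 -157.43044742] 44.871474097198536 5.311642957438824
(1, 0) [ 463.80379734 -156.82711031] 45.22945075345586 0.673588521989135
(0, 1) [ 458.39369387 -159.75217709] 44.317312840721094 0.3741375966143971
0 [556.14535376 210.03262227 115.        ]
0 [549.94786187 207.6224478  115.        ]
5 [556.16818557 209.50968781 115.        ]
5 [549.97069368 207.09951334 115.        ]
```

View pics/o1.png

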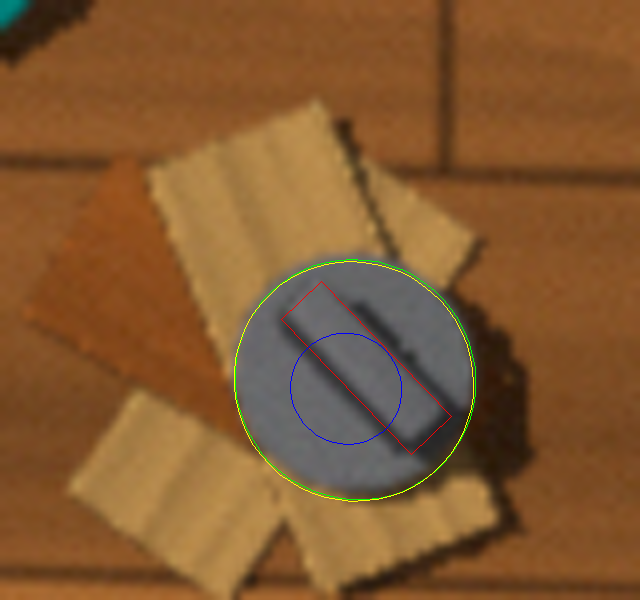

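View pics/o2.png

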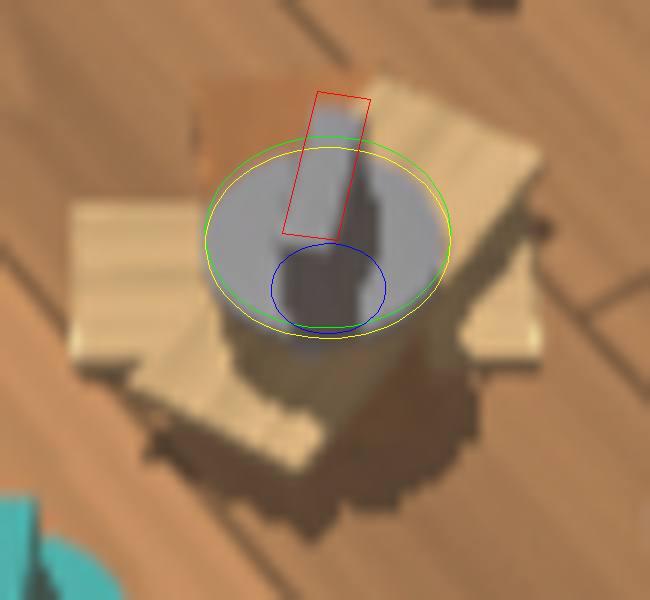

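```bash
cat > rel.py <<'E'
from h import *
def rel(cp,crpy,tp,tR):
    A=R.from_euler('xyz',crpy,degrees=True);B=R.from_matrix(tR)
    return A.inv().apply(np.array(tp)-cp)/1000,(A.inv()*B).as_rotvec(degrees=True)
def down(yaw): return R.from_euler('xyz',[180,0,yaw],degrees=True).as_matrix()
E
python3 - <<'E'
from rel import *
print(rel([182.19,597.85,231.3],[180,0,163.05],[462,-157,200],down(45)))
E
```

```text
(array([-0.48772167, -0.64048398,  0.0313    ]), array([ 8.48549253e-31, -1.44569555e-14,  1.18050000e+02]))
```

```bash
python3 -m inch '[[-0.015,-0.02,0.001,0,0,4],[-0.045,-0.06,0.003,0,0,12],[-0.075,-0.1,0.006,0,0,20],[-0.105,-0.14,0.008,0,0,28],[-0.135,-0.18,0.01,0,0,36],[-0.165,-0.22,0.012,0,0,44],[-0.2,-0.263,0.014,0,0,52],[-0.235,-0.307,0.016,0,0,60]]' 0.085 40 && python3 -c "
from rel import *;from rig import get_state
s=get_state();print(s['joint_pos']);print(rel(s['tool_pos'],s['tcp_rot'],[462,-157,200],down(45)))"
```

```text
clock: 1.1
tool_pos: [317.6, 234.1, 215.0]
tcp_rot: [180.0, 0.0, 102.8]
force: [1.0, 0.1, 0.2]
finger_gap: 85.4
[ 2.49076006e+01 -2.03787820e+01  1.20519964e+02 -7.83408456e-03
  7.98511388e+01  1.20767281e+01]
(array([-0.41338582,  0.05394577,  0.01507254]), array([1.13293264e-02, 8.17991840e-04, 5.78322522e+01]))
```

```bash
python3 -m inch '[[-0.053,0.007,0.002,0,0,7.5],[-0.106,0.014,0.004,0,0,15],[-0.159,0.021,0.006,0,0,22.5],[-0.212,0.028,0.008,0,0,30],[-0.265,0.035,0.01,0,0,37.5],[-0.318,0.042,0.012,0,0,45],[-0.371,0.049,0.014,0,0,52],[-0.413,0.054,0.015,0,0,57.8]]' && python3 -m inch '[[0,0,0,0,0,0],[0,0,0,0,0,0]]' && python3 - <<'E'
from rel import *
from rig import *
s=get_state();print(s['joint_pos'],s['tool_pos'])
for n in("side","top"):
    d=get_image(n);pickle.dump(d,open(f"{n}1.pkl","wb"));print(n,proj(d,s['tool_pos']))
    q=proj(d,s['tool_pos']);crop(d,int(q[0])-40,int(q[1])-40,80,75,8,n+"1.png")
E
```

```text
clock: 2.1
tool_pos: [463.5, -156.4, 199.8]
tcp_rot: [-180.0, 0.0, 45.0]
force: [0.5, -0.1, 0.3]
finger_gap: 85.1
clock: 2.35
tool_pos: [462.8, -153.9, 199.7]
tcp_rot: [-179.9, 0.0, 45.3]
force: [-0.1, -0.3, 0.0]
finger_gap: 84.8
[-2.76857881e+01 -4.92855564e+00  1.09397273e+02  1.78982833e-02
  7.56271445e+01  1.70363855e+01] [ 462.77623384 -153.93992202  199.69694643]
side [321.38013016 257.46781841]
top [369.6784372  273.54129243]
```

View pics/side1.png

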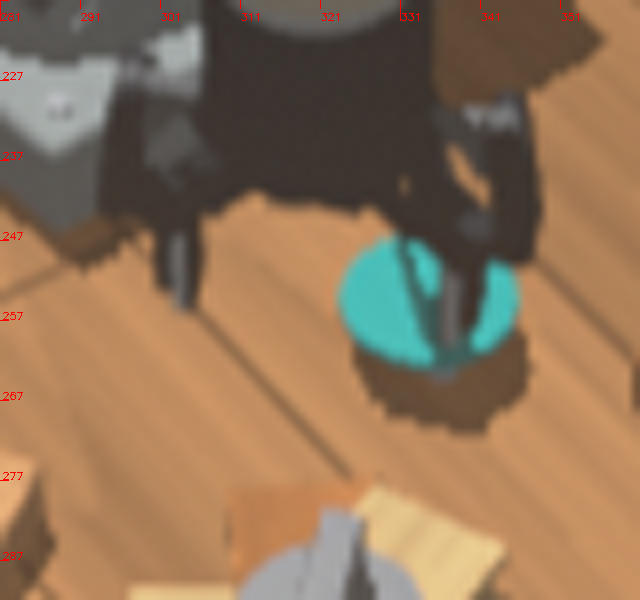

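View pics/top1.png

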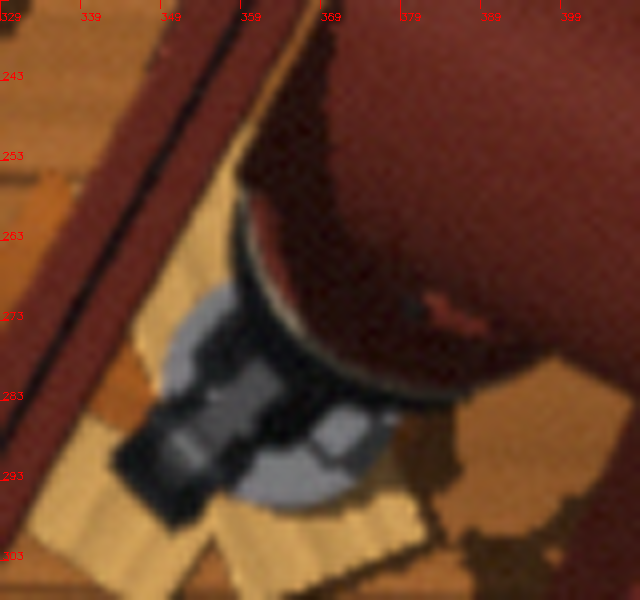

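```bash
python3 - <<'E'
from rel import *
d=load("side1.pkl");t=load("top1.pkl")
y=down(45.2)[:,1]
for c in((462.8,-153.9),(463.2,-155.5)):
  for z in(200,213):
    print(c,z,[proj(d,np.array([*c,z])+k*y) for k in(-48,0,48)])
E
python3 -m inch '[[0,0,0,0,0,0],[0,0,0,0,0,0]]'; python3 -m inch '[[0,0,0,0,0,0]]'
```

```text
(462.8, -153.9) 200 [array([304.29641683, 255.19030362]), array([321.37815441, 257.38098678]), array([338.60548001, 259.59034118])]
(462.8, -153.9) 213 [array([304.15842056, 251.97880572]), array([321.34091149, 254.16877714]), array([338.67072171, 256.37752495])]
(463.2, -155.5) 200 [array([304.73558896, 255.4778645 ]), array([321.82755653, 257.67084135]), array([339.06527095, 259.88251818])]
(463.2, -155.5) 213 [array([304.60012071, 252.26649084]), array([321.79296278, 254.45876974]), array([339.13328582, 256.66985412])]
clock: 2.7
tool_pos: [463.4, -153.8, 200.5]
tcp_rot: [180.0, -0.0, 45.3]
force: [0.3, 0.5, -0.4]
finger_gap: 84.8
clock: 2.82
tool_pos: [463.4, -154.1, 200.5]
tcp_rot: [180.0, -0.0, 45.3]
force: [-0.2, -0.6, 0.2]
finger_gap: 84.8
```

```bash
python3 -m inch '[[-0.0015,0.002,0.03,0,0,0],[-0.0015,0.002,0.07,0,0,0],[-0.0015,0.002,0.11,0,0,0],[-0.0015,0.002,0.13,0,0,0],[-0.0015,0.002,0.138,0,0,0],[-0.0015,0.002,0.142,0,0,0],[-0.0015,0.002,0.144,0,0,0],[-0.0015,0.002,0.144,0,0,0]]' && python3 - <<'E'
from rel import *
from rig import *
s=get_state();print(s['joint_pos'],s['tool_pos'])
d=get_image("side");pickle.dump(d,open("side2.pkl","wb"))
crop(d,280,240,80,75,8,"side2.png")
E
```

```text
clock: 3.82
tool_pos: [464.3, -157.2, 57.1]
tcp_rot: [179.9, -0.0, 45.3]
force: [0.2, -0.4, -0.3]
finger_gap: 85.2
[-2.79331071e+01  5.96368671e+00  1.15362772e+02  7.24681715e-04
  5.85935830e+01  1.68130947e+01] [ 464.29368197 -157.20552847   57.05495442]
```

View pics/side2.png

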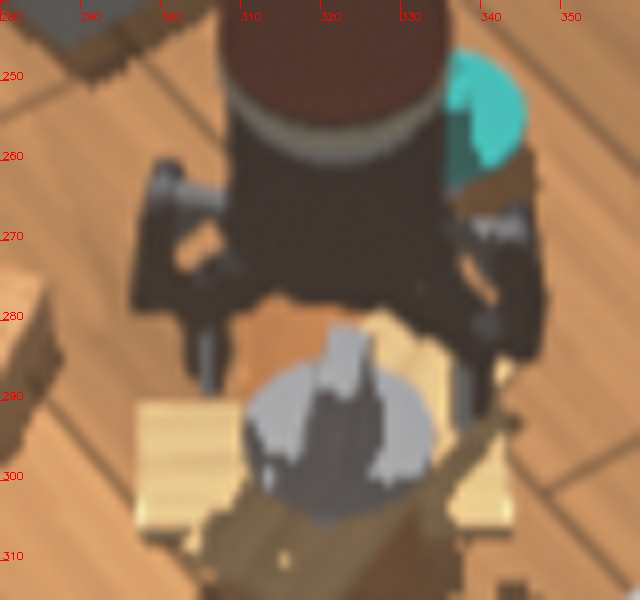

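```bash
python3 -m inch '[[0,0,0,0,0,0],[0,0,0,0,0,0],[0,0,0,0,0,0]]' 0.035 30; python3 -m inch '[[0,0,0,0,0,0],[0,0,0,0,0,0],[0,0,0,0,0,0]]' 0.0 30;python3 -m inch '[[0,0,0,0,0,0],[0,0,0,0,0,0]]' 0.0 80; python3 - <<'E'
from rel import *
from rig import *
d=get_image("side");pickle.dump(d,open("side3.pkl","wb"))
crop(d,280,240,80,75,8,"side3.png")
E
```

```text
clock: 4.25
tool_pos: [463.8, -157.0, 56.4]
tcp_rot: [180.0, -0.0, 45.3]
force: [0.5, -0.5, -0.1]
finger_gap: 35.2
clock: 4.62
tool_pos: [463.8, -157.0, 56.4]
tcp_rot: [180.0, -0.0, 45.3]
force: [0.6, 0.6, 0.8]
finger_gap: 15.2
clock: 4.88
tool_pos: [464.0, -157.1, 56.5]
tcp_rot: [180.0, -0.0, 45.3]
force: [0.0, 0.5, 2.5]
finger_gap: 14.6
```

View pics/side3.png

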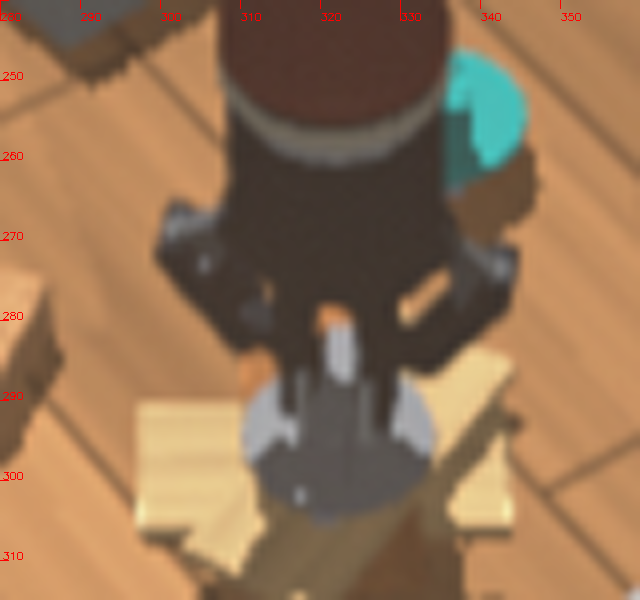

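```bash
python3 -m inch '[[0,0,-0.003,0,0,0],[0,0,-0.008,0,0,0],[0,0,-0.02,0,0,0],[0,0,-0.05,0,0,0],[0,0,-0.1,0,0,0],[0,0,-0.144,0,0,0],[0,0,-0.144,0,0,0]]'; python3 - <<'E'
from ov import *
t=load("top0.pkl");s=load("side0.pkl")
f=lambda x,y:(160+x/7-.5,190+y/7-.5)
a=atz(t,*f(105,528),60);b=atz(t,*f(668,490),60);d=b-a;print("front edge yaw",np.degrees(np.arctan2(d[1],d[0]))+90)
a=atz(t,*f(20,118),150);b=atz(t,*f(595,80),150);d=b-a;print("box edge",np.degrees(np.arctan2(d[1],d[0]))+90)
# socket fit: plunger centre and slot line on plane
for yaw in(0,3,6):
    Rm=sockR(yaw);o=np.array([556.2,209.8,115])
    P=[]
    for q in((237,298),(430,314)):
        c,r=ray(t,*f(*q));n=Rm[:,2];P.append(Rm.T@(c+r*((o-c)@n)/(r@n)-o))
    d=P[0]-P[1];print(yaw,P,np.degrees(np.arctan2(d[1],d[0])))
E
```

```text
clock: 5.8
tool_pos: [466.4, -158.3, 205.7]
tcp_rot: [179.5, -0.2, 45.3]
force: [0.7, -0.9, -1.1]
finger_gap: 14.9
front edge yaw 5.515430373118505
box edge 5.563460040462488
0 [array([2.41846944e+00, 3.22281315e+01, 4.22969255e-14]), array([-1.27301597e+00, -3.10463077e+01, -6.07039568e-14])] 86.6610994841473
3 [array([ 4.13904404e+00,  3.18531151e+01, -6.14349613e-14]), array([-2.93734929e+00, -3.07820913e+01, -6.78022032e-14])] 83.55417595623884
6 [array([ 5.82614177e+00,  3.14151740e+01, -9.32434336e-14]), array([-4.57706381e+00, -3.04548319e+01, -8.20860766e-15])] 80.4552184394748
```

```bash
python3 - <<'E'
from ov import *
t=load("top0.pkl");s=load("side0.pkl")
P=sock(sockR(5.8),[556.4,210,115])
over(t,P,175,205,65,55,10,"o3.png");over(s,P,260,175,50,45,12,"o4.png")
E
python3 -m inch '[[0,0,0,0,0,0]]'
```

```text
clock: 5.92
tool_pos: [463.4, -156.7, 200.1]
tcp_rot: [-180.0, 0.0, 45.3]
force: [-0.4, 0.1, -1.8]
finger_gap: 14.1
```

View pics/o3.png

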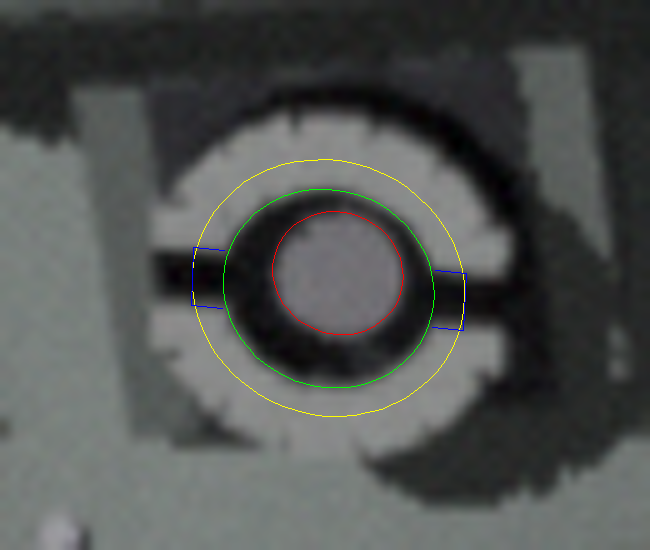

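View pics/o4.png

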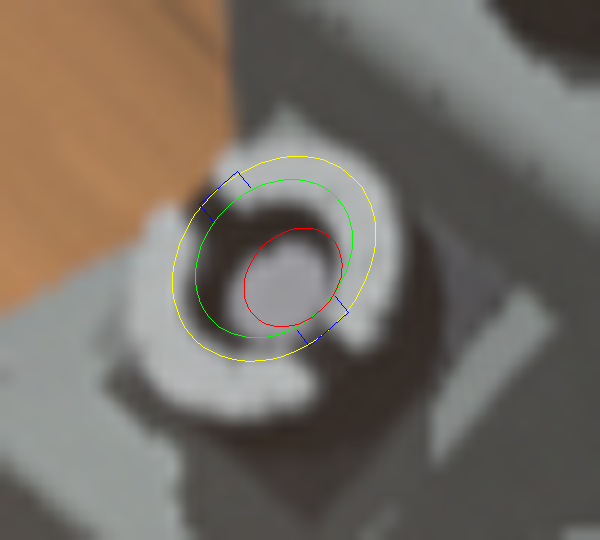

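```bash
cat > tgt.py <<'E'
from rel import *
from ov import sockR
def target(zc,ang=80,yaw=5.8,o=(556.4,210,115),off=32.4,dx=0,dy=0):
    Rc=sockR(yaw)@R.from_euler('z',ang,degrees=True).as_matrix()
    Rt=Rc@np.diag([1,-1,-1]);S=sockR(yaw)
    return np.array(o)+S@[dx,dy,zc+off],Rt
E
python3 - <<'E'
from tgt import *
p,Rt=target(60);print(p,R.from_matrix(Rt).as_euler('xyz',degrees=True))
print(rel([463.5,-156.8,200.1],[180,0,45.3],p,Rt))
E
```

```text
[510.43651125 205.33119907 195.02074731] [150.37834812  -4.98092532  87.1177961 ]
(array([ 0.29041756, -0.22135872,  0.00507925]), array([-26.45220172,  15.4264681 , -39.55499423]))
```

```bash
python3 -m inch '[[0.036,-0.028,0,-3.3,1.9,-4.9],[0.073,-0.055,0,-6.6,3.9,-9.9],[0.109,-0.083,0,-9.9,5.8,-14.8],[0.145,-0.111,0,-13.2,7.7,-19.8],[0.182,-0.138,0.001,-16.5,9.6,-24.7],[0.218,-0.166,0.002,-19.8,11.6,-29.7],[0.254,-0.194,0.004,-23.1,13.5,-34.6],[0.290,-0.221,0.005,-26.5,15.4,-39.6]]'; python3 -m inch '[[0,0,0,0,0,0],[0,0,0,0,0,0],[0,0,0,0,0,0]]'; python3 - <<'E'
from tgt import *
from rig import *
from ov import *
s=get_state();print(s['joint_pos'],s['tool_pos'],s['tcp_rot'],s['force'])
p,Rt=target(60);print(p,rel(s['tool_pos'],s['tcp_rot'],p,Rt))
Rt=R.from_euler('xyz',s['tcp_rot'],degrees=True).as_matrix();Rc=Rt@np.diag([1,-1,-1]);o=s['tool_pos']-Rc[:,2]*32.4
P=cart(Rc,o)+sock(sockR(5.8),[556.4,210,115])
for n in("side","top"):
    d=get_image(n);pickle.dump(d,open(f"{n}4.pkl","wb"));q=proj(d,o).astype(int)
    over(d,P,q[0]-35,q[1]-35,70,70,8,n+"4.png")
E
```

```text
clock: 6.92
tool_pos: [509.2, 205.8, 192.6]
tcp_rot: [150.5, -4.8, 87.3]
force: [1.0, -0.8, -1.5]
finger_gap: 14.5
clock: 7.3
tool_pos: [510.9, 203.6, 194.7]
tcp_rot: [150.4, -4.9, 87.0]
force: [1.4, 0.6, -2.0]
finger_gap: 14.3
[ 16.9655861  -16.83501703 125.06001272  -8.38396727  42.6276806
  25.96023719] [510.85078457 203.55262434 194.67276984] [150.42083861  -4.90021432  86.99805832] [ 1.42504204  0.64088689 -1.95155095]
[510.43651125 205.33119907 195.02074731] (array([ 0.00177775, -0.00034363, -0.00042138]), array([-0.03217836,  0.129102  , -0.06385713]))
```

View pics/side4.png

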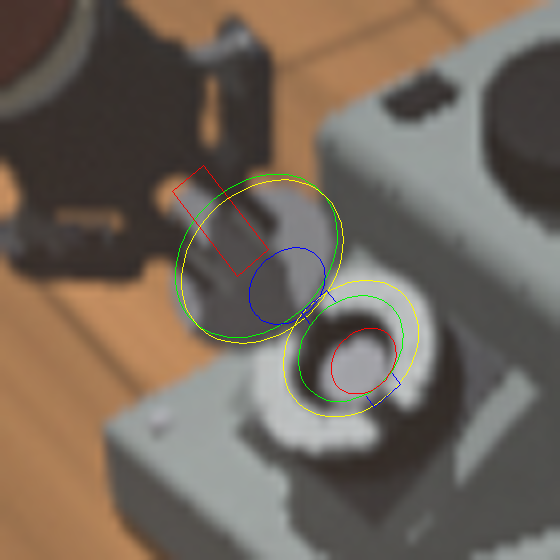

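View pics/top4.png

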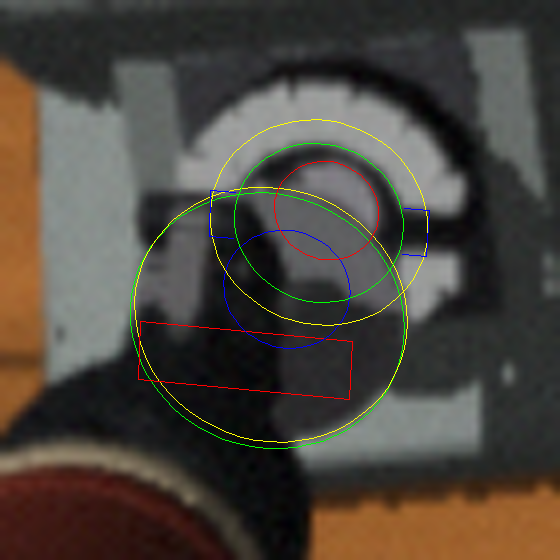

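```bash
python3 - <<'E'
from h import *
for n,(u,v) in(("side",(265,160)),("top",(180,215))):
    d=load(n+"4.pkl");d["image"]=cv2.convertScaleAbs(d["image"],alpha=1.8,beta=20);crop(d,u,v,64,55,12,n+"5.png")
E
```

```text
(no output)
```

View pics/side5.png

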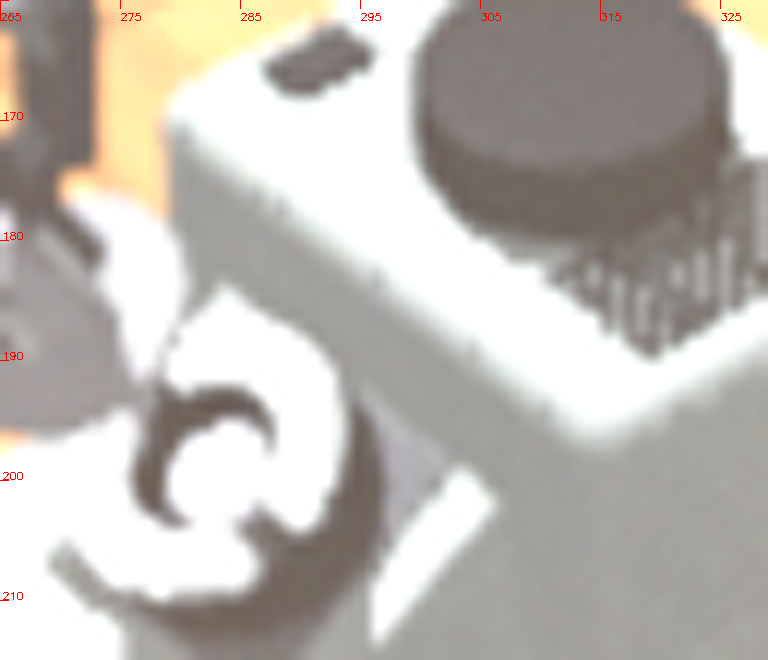

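View pics/top5.png

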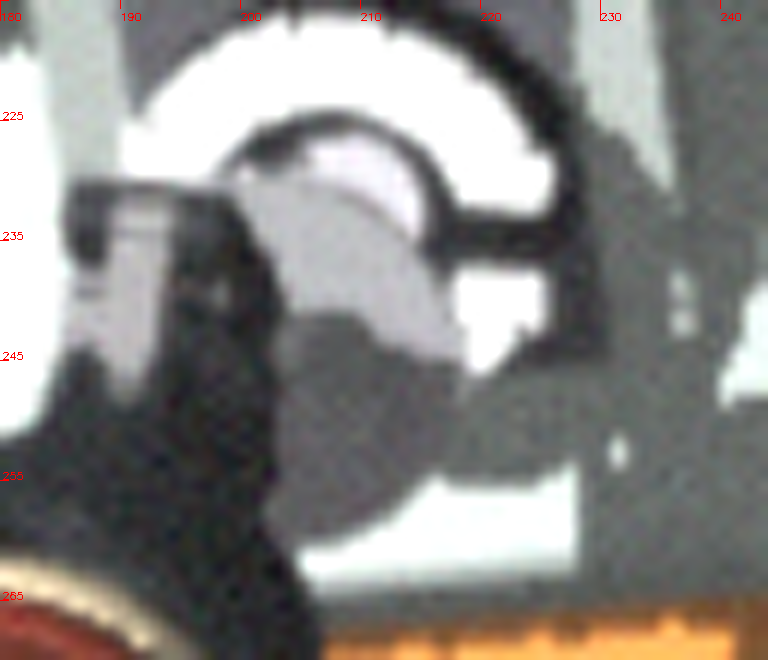

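```bash
cat > rl.py <<'E'
from tgt import *
from ov import *
from scipy.optimize import least_squares
def outline(d,Rc,o):
    q=[]
    for z in(22,27):
        a=np.linspace(0,2*np.pi,360);q+=[proj(d,Rc@np.array([36*np.cos(k),36*np.sin(k),z])+o) for k in a]
    h=cv2.convexHull(np.array(q,np.float32)).reshape(-1,2);return h
def shift(d,poly,pts):
    def f(s): return [cv2.pointPolygonTest((poly+np.float32(s)).reshape(-1,1,2).astype(np.float32),(float(x),float(y)),True) for x,y in pts]
    r=least_squares(f,[0,0.],diff_step=.01,x_scale=1);r2=least_squares(f,r.x,diff_step=0.05);return r2.x,np.round(r2.fun,2)
def circ_shift(d,S,o,r,z,pts):
    a=np.linspace(0,2*np.pi,360);poly=np.float32([proj(d,S@np.array([r*np.cos(k),r*np.sin(k),z])+o) for k in a]);return shift(d,poly,pts)
E
python3 - <<'E'
from rl import *
tp=np.array([510.6,204.2,194.8]);Rt=R.from_euler('xyz',[150.4,-4.9,87.05],degrees=True).as_matrix()
Rc=Rt@np.diag([1,-1,-1]);o=tp-Rc[:,2]*32.4
t=load("top4.pkl");s=load("side4.pkl")
A=np.array([(245,165),(330,185),(380,220),(420,260),(455,310),(468,345),(425,480),(375,520),(310,548)])/12.+[180,215]-.5
B=np.array([(75,195),(150,205),(180,250),(185,290),(165,340),(145,385),(110,410),(60,430),(2,437)])/12.+[265,160]-.5
print("cart top",shift(t,outline(t,Rc,o),A));print("cart side",shift(s,outline(s,Rc,o),B))
E
python3 - <<'E'
from h import *
for n,(u,v) in(("side",(258,175)),("top",(180,205))):
    d=load(n+"0.pkl");d["image"]=cv2.convertScaleAbs(d["image"],alpha=1.3,beta=20);crop(d,u,v,50,45,16,n+"6.png")
E
```

```text
cart top (array([0., 0.]), array([-0.67, -0.37,  0.12,  0.15, -0.37, -0.66,  0.38,  1.02,  1.05]))
cart side (array([0., 0.]), array([ 1.41,  1.17,  1.36,  1.16,  1.31,  0.22,  0.2 , -0.16, -1.45]))
```

View pics/side6.png

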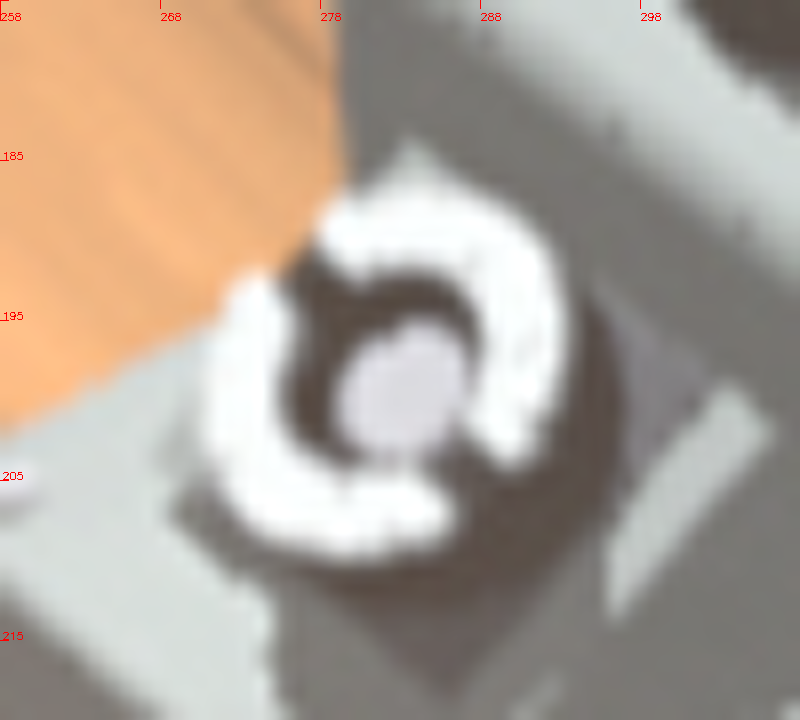

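View pics/top6.png

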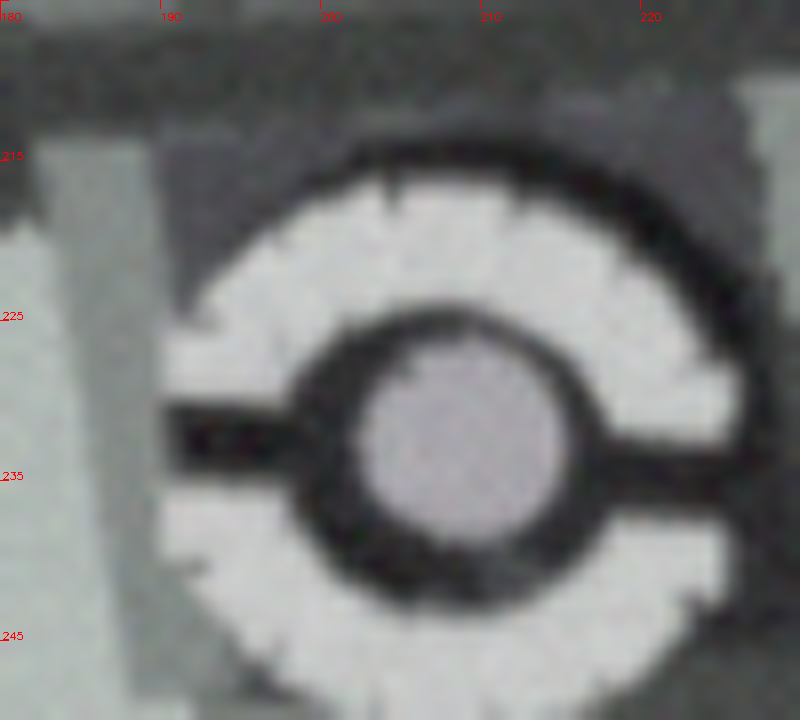

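```bash
cat >> rl.py <<'E'
from scipy.optimize import minimize
def shift(d,poly,pts):
    def f(s): return [cv2.pointPolygonTest((poly+np.float32(s)).reshape(-1,1,2).astype(np.float32),(float(x),float(y)),True) for x,y in pts]
    r=minimize(lambda s:np.sum(np.abs(f(s))**1.5),[0,0],method="Nelder-Mead",options=dict(initial_simplex=[[0,0],[1,0],[0,1]]));return np.round(r.x,2),np.round(f(r.x),2)
def cshift(d,S,o,z,pts,rs):
    best=min(((lambda x:(np.abs(x[1]).sum(),r,x))(circ_shift(d,S,o,r,z,pts)) for r in rs),key=lambda k:k[0]);return best[1:]
E
python3 - <<'E'
from rl import *
tp=np.array([510.6,204.2,194.8]);Rt=R.from_euler('xyz',[150.4,-4.9,87.05],degrees=True).as_matrix()
Rc=Rt@np.diag([1,-1,-1]);o=tp-Rc[:,2]*32.4
t=load("top4.pkl");s=load("side4.pkl")
A=np.array([(245,165),(330,185),(380,220),(420,260),(455,310),(468,345),(425,480),(375,520),(310,548)])/12.+[180,215]-.5
B=np.array([(75,195),(150,205),(180,250),(185,290),(165,340),(145,385),(110,410),(60,430),(2,437)])/12.+[265,160]-.5
print("cart top",shift(t,outline(t,Rc,o),A));print("cart side",shift(s,outline(s,Rc,o),B))
S=sockR(5.8);O=np.array([556.4,210,115])
C=np.array([(450,303),(350,335),(555,345),(600,400),(470,613),(380,590),(310,530),(560,580),(600,530)])/16.+[180,205]-.5
print("sock top in",cshift(t,S,O,0,C,np.arange(22,27,.5)))
D=np.array([(450,180),(360,190),(280,235),(205,300),(600,235),(660,285),(700,345)])/16.+[180,205]-.5
print("sock top out",cshift(t,S,O,0,D,[38,39,40,41,42]))
N=np.array([(400,190),(480,195),(530,230),(560,280),(568,340),(555,400),(535,450),(235,285),(210,340),(205,400),(220,460),(250,510),(300,545),(360,558),(420,545)])/16.+[258,175]-.5
print("sock side out",cshift(s,S,O,0,N,[37,38,39,40,41,42]))
N=np.array([(360,275),(420,268),(465,295),(483,340),(478,380),(290,345),(282,410),(300,450),(340,472),(395,472)])/16.+[258,175]-.5
print("sock side in",cshift(s,S,O,0,N,np.arange(20,27,.5)))
E
```

```text
cart top (array([-0.15, -0.65]), array([-0.02,  0.17,  0.54,  0.42, -0.3 , -0.72, -0.11,  0.4 ,  0.38]))
cart side (array([-1.28,  0.76]), array([ 0.87, -0.24, -0.09, -0.04,  0.54, -0.16,  0.2 ,  0.38, -0.3 ]))
sock top in (np.float64(23.0), (array([ 0.49, -0.16]), array([-0.19, -0.02, -0.04, -0.08, -0.15,  0.  , -0.27, -0.08,  0.  ])))
sock top out (40, (array([ 0.2 , -0.71]), array([-0.19, -0.08,  0.47, -0.03,  0.09, -0.02,  0.02])))
sock side out (42, (array([-0.7 ,  1.63]), array([ 0.09,  0.03,  0.19,  0.15,  0.08,  0.05, -0.29, -0.67, -0.44,
        0.1 ,  0.64,  0.61,  0.3 , -0.18, -0.3 ])))
sock side in (np.float64(23.5), (array([-0.97,  1.64]), array([-0.1 , -0.01,  0.09,  0.03,  0.01, -0.01,  0.14,  0.04,  0.01,
       -0.31])))
```

```bash
python3 -m inch '[[0,0,0.015,0,0,0],[0,0,0.03,0,0,0],[0,0,0.04,0,0,0],[0,0,0.04,0,0,0]]'; for i in 1 2 3; do python3 -m inch '[[0,0,0,0,0,0]]'; done; python3 - <<'E'
from tgt import *
from rig import *
from ov import *
s=get_state();print(s['tool_pos'],s['tcp_rot'])
p,Rt=target(20,o=(555.9,208.9,115));print(p,R.from_matrix(Rt).as_euler('xyz',degrees=True),rel(s['tool_pos'],s['tcp_rot'],p,Rt))
for n,(u,v) in(("side",(245,165)),("top",(170,200))):
    d=get_image(n);pickle.dump(d,open(f"{n}7.pkl","wb"));
    d["image"]=cv2.convertScaleAbs(d["image"],alpha=1.5,beta=20);crop(d,u,v,64,60,12,n+"7.png")
E
```

```text
clock: 7.9
tool_pos: [530.7, 205.9, 159.8]
tcp_rot: [150.4, -4.9, 87.0]
force: [0.2, 0.1, -1.0]
finger_gap: 14.4
clock: 8.02
tool_pos: [531.1, 206.4, 161.1]
tcp_rot: [150.3, -4.9, 87.1]
force: [0.5, -0.1, -0.2]
finger_gap: 14.4
clock: 8.15
tool_pos: [531.1, 206.7, 161.4]
tcp_rot: [150.3, -4.9, 87.1]
force: [-0.6, -0.9, -1.2]
finger_gap: 14.3
clock: 8.28
tool_pos: [531.0, 206.7, 161.2]
tcp_rot: [150.3, -4.9, 87.1]
force: [0.5, 0.0, -1.6]
finger_gap: 14.6
[531.00477422 206.71944019 161.24134662] [150.29746528  -4.94510655  87.11630078]
[529.83412543 206.25232501 160.37973116] [150.37834812  -4.98092532  87.1177961 ] (array([-0.00059773, -0.00139803,  0.00013861]), array([0.08101221, 0.03186229, 0.01643163]))
```

View pics/side7.png

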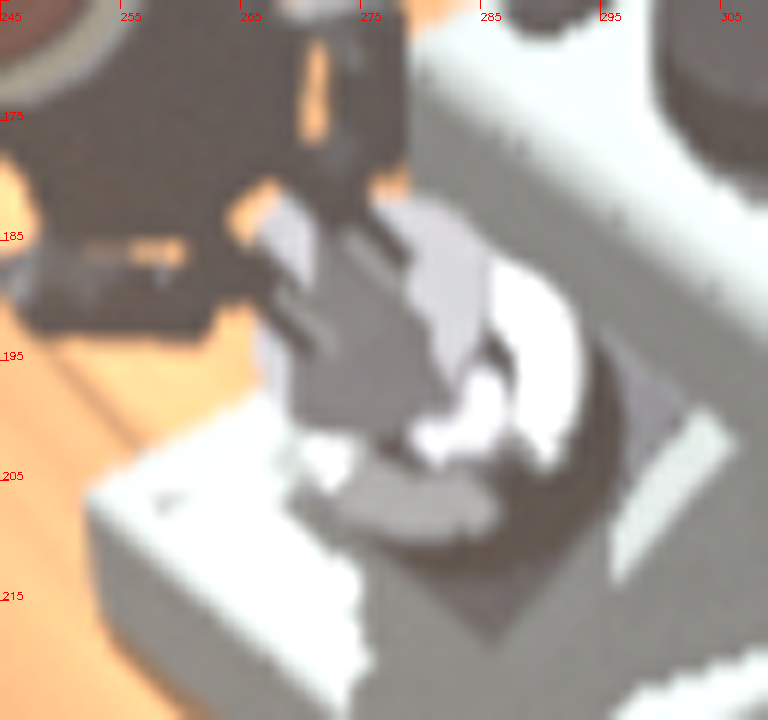

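View pics/top7.png

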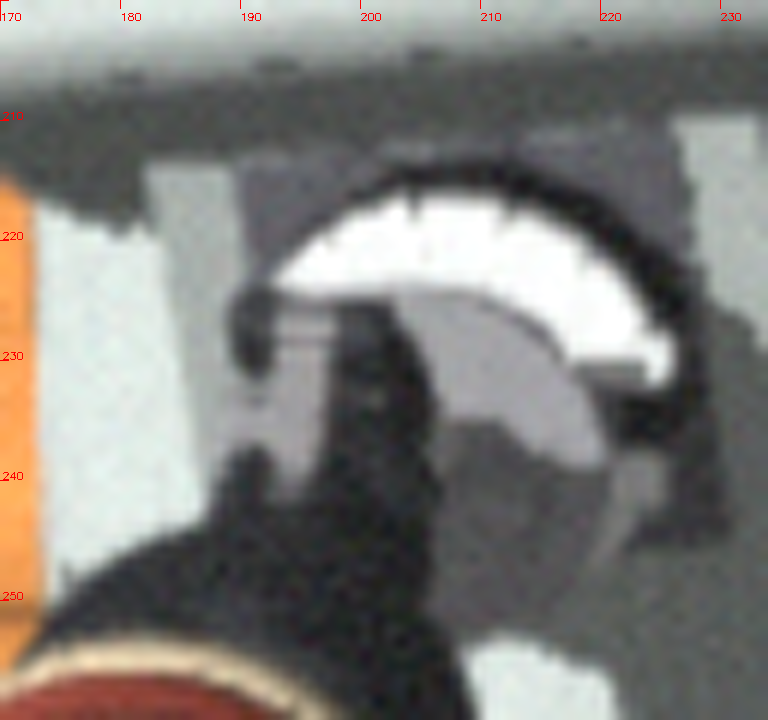

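```bash
python3 - <<'E'
from rl import *
tp=np.array([531.05,206.65,161.3]);Rt=R.from_euler('xyz',[150.3,-4.93,87.1],degrees=True).as_matrix()
Rc=Rt@np.diag([1,-1,-1]);o=tp-Rc[:,2]*32.4
t=load("top7.pkl");s=load("side7.pkl")
A=np.array([(400,290),(470,298),(520,320),(570,365),(600,420),(607,455),(470,640)])/12.+[170,200]-.5
B=np.array([(440,195),(480,235),(490,280),(485,330),(455,385),(410,432),(262,370),(300,415)])/12.+[245,165]-.5
print("cart top",shift(t,outline(t,Rc,o),A));print("cart side",shift(s,outline(s,Rc,o),B))
P=cart(Rc,o)+sock(sockR(5.8),[555.9,208.9,115])
over(t,P,170,200,64,60,12,"o7t.png");over(s,P,245,165,64,60,12,"o7s.png")
E
```

```text
cart top (array([-0.38, -0.1 ]), array([ 0.62,  0.26,  0.02, -0.1 , -0.12,  0.  ,  1.27]))
cart side (array([-0.9 ,  0.56]), array([-0.01,  0.22,  0.55,  0.29, -0.  , -0.91,  0.61,  0.61]))
```

View pics/o7t.png

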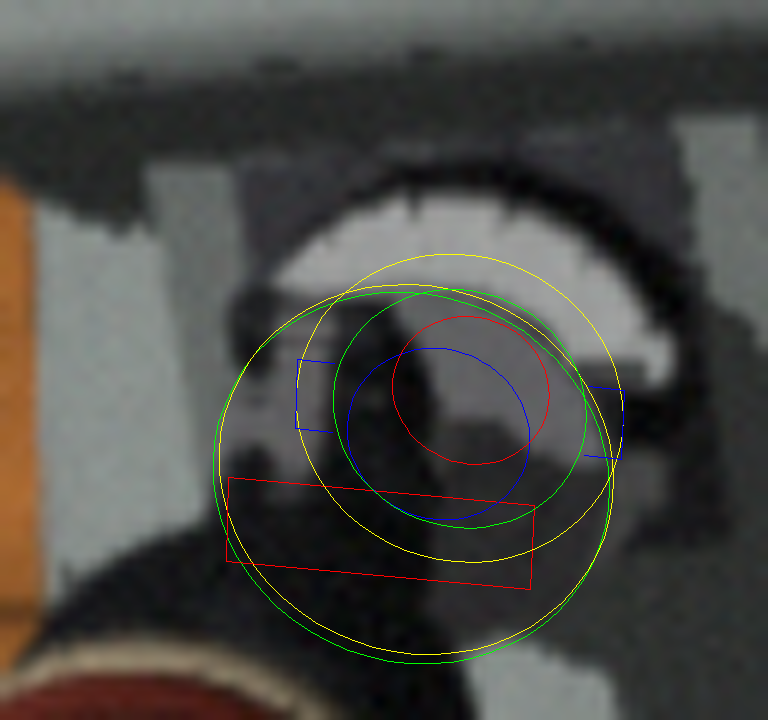

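View pics/o7s.png

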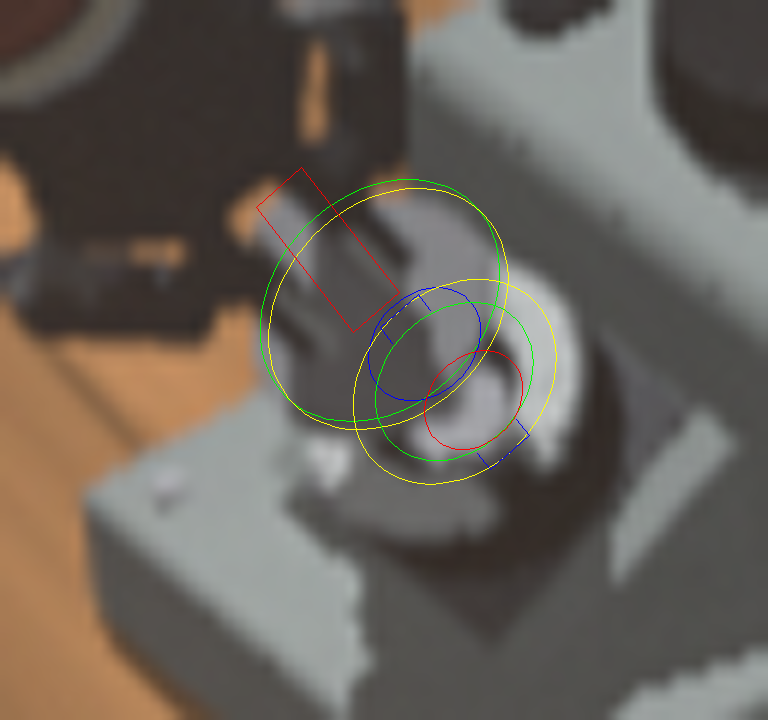

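```bash
python3 -m inch '[[-0.0007,-0.0014,0,0.1,0,0],[-0.0007,-0.0014,0.008,0.1,0,0],[-0.0007,-0.0014,0.016,0.1,0,0],[-0.0007,-0.0014,0.020,0.1,0,0],[-0.0007,-0.0014,0.022,0.1,0,0],[-0.0007,-0.0014,0.024,0.1,0,0]]' 0.0 100;  python3 -m inch '[[0,0,0,0,0,0],[0,0,0,0,0,0]]'; python3 -c "
from rig import *
from tgt import *
s=get_state();print(s['torque'],s['force']);S=sockR(5.8);print(S.T@(s['tool_pos']-[555.8,208.8,115])-[0,0,32.4],S.T@s['force'])"
```

```text
clock: 9.12
tool_pos: [541.6, 207.2, 139.0]
tcp_rot: [150.4, -4.9, 87.1]
force: [0.9, 0.3, -1.2]
finger_gap: 14.4
clock: 9.38
tool_pos: [541.6, 207.2, 139.3]
tcp_rot: [150.4, -4.9, 87.1]
force: [-0.2, 0.4, -1.0]
finger_gap: 13.9
[-0.11197877  0.3867274   0.01586233] [-0.20276197  0.40105146 -1.01087018]
[-0.19136412 -0.1129044  -4.19874376] [-0.64503423  0.41948874 -0.79484166]
```

```bash
cat > st.py <<'E'
from rig import *
from tgt import *
s=get_state();S=sockR(5.8);print(s['clock'],"tq",S.T@s['torque'],"pos",S.T@(s['tool_pos']-[555.8,208.8,115])-[0,0,32.4],"F",S.T@s['force'],s['finger_gap'])
E
python3 -m inch '[[0,0,0.0015,0,0,0],[0,0,0.003,0,0,0],[0,0,0.003,0,0,0]]'>/dev/null; python3 st.py; python3 -m inch '[[0,0,0.001,0,0,0],[0,0,0.002,0,0,0],[0,0,0.002,0,0,0]]'>/dev/null; python3 st.py
```

```text
9.75 tq [-0.00324808  0.35824206  0.02153399] pos [-0.52545781 -0.17818044 -7.47274708] F [-1.57447339 -0.3847406  -1.59557521] 14.137413139105588
10.125 tq [0.01398751 0.35439429 0.0297183 ] pos [-0.45837239 -0.17606392 -9.4297668 ] F [ 0.12657236 -0.44282434 -0.86114366] 14.13720358686025
```

```bash
python3 -m inch '[[0,0,0.001,0,0,0],[0,0,0.002,0,0,0],[0,0,0.002,0,0,0]]'>/dev/null; python3 st.py; python3 -m inch '[[0,0,0.001,0,0,0],[0,0,0.002,0,0,0],[0,0,0.002,0,0,0]]'>/dev/null; python3 st.py;  python3 -m inch '[[0,0,0.001,0,0,0],[0,0,0.002,0,0,0],[0,0,0.002,0,0,0]]'>/dev/null; python3 st.py
```

```text
10.5 tq [-0.0568449   0.47774739 -0.0127783 ] pos [ -0.29113595  -0.14045305 -11.30017103] F [-1.4602536   0.29730624  1.26530403] 14.256370566558497
10.875 tq [-0.09100206  0.52341516  0.02499473] pos [ -0.31189882  -0.13759858 -13.31397697] F [-1.58652961 -0.57225351  1.5796042 ] 14.348709093205226
11.25 tq [0.02248897 0.5883     0.04855732] pos [ -0.28363364  -0.11040807 -15.3164777 ] F [-1.29016415 -0.88659303  3.73732985] 14.081195647135466
```

```bash
python3 -m inch '[[0,0,0.001,0,0,0],[0,0,0.002,0,0,0],[0,0,0.003,0,0,0],[0,0,0.003,0,0,0]]'>/dev/null; python3 st.py; python3 -m inch '[[0,0,0.001,0,0,0],[0,0,0.002,0,0,0],[0,0,0.002,0,0,0]]'>/dev/null; python3 st.py;  python3 -m inch '[[0,0,0.0005,0,0,0],[0,0,0.001,0,0,0],[0,0,0.001,0,0,0]]'>/dev/null; python3 st.py; python3 - <<'E'
from rl import *
from rig import *
s=get_state()
Rt=R.from_euler('xyz',s['tcp_rot'],degrees=True).as_matrix();Rc=Rt@np.diag([1,-1,-1]);o=s['tool_pos']-Rc[:,2]*32.4
for n,(u,v) in(("side",(245,165)),("top",(170,200))):
    d=get_image(n);pickle.dump(d,open(f"{n}8.pkl","wb"));d["image"]=cv2.convertScaleAbs(d["image"],alpha=1.5,beta=20)
    crop(d,u,v,64,60,12,n+"8.png")
E
```

```text
11.75 tq [0.01928788 0.55792555 0.02172725] pos [ -0.26569587  -0.11877318 -18.31068461] F [-2.37130169 -0.67215074  6.46376734] 14.239704746158449
12.125 tq [-0.08137095  0.71291103  0.03389372] pos [ -0.27385044  -0.11985664 -20.31399096] F [-2.5173025  -0.51570725  6.69473662] 14.035935660050574
12.5 tq [-2.42487782e-02  8.20974049e-01 -6.30997448e-04] pos [ -0.24872893  -0.12301758 -21.12668761] F [-2.07427464 -1.52213651  9.4633191 ] 14.06529563274123
```

View pics/side8.png

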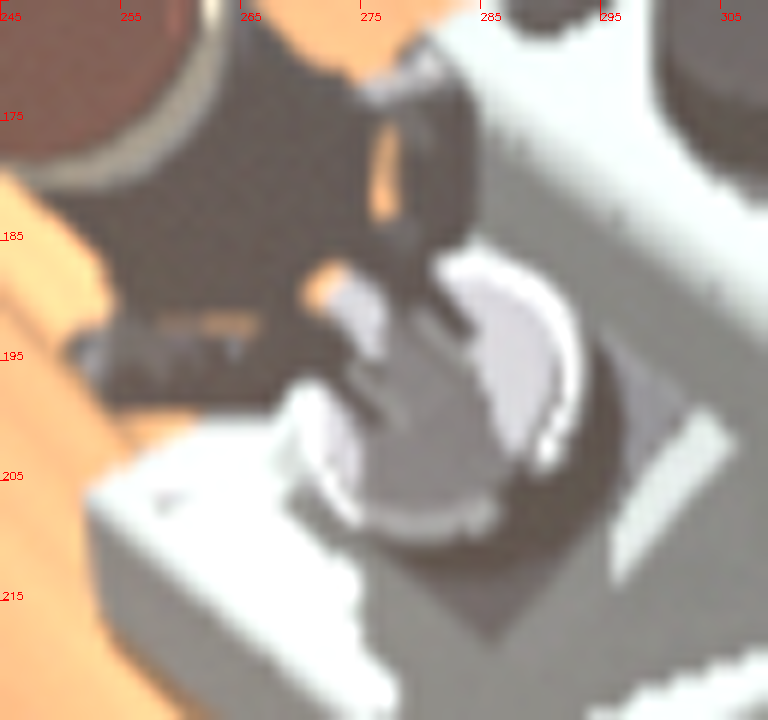

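```bash
python3 -m inch '[[0,0,0,0,0,4],[0,0,0,0,0,9],[0,0,0,0,0,14],[0,0,0,0,0,20]]'; python3 st.py; python3 -m inch '[[0,0,0,0,0,6],[0,0,0,0,0,12],[0,0,0,0,0,18],[0,0,0,0,0,24],[0,0,0,0,0,30]]'; python3 st.py
```

```text
clock: 13.1
tool_pos: [550.0, 208.2, 124.6]
tcp_rot: [153.5, -14.5, 69.1]
force: [-7.0, -0.3, 7.7]
finger_gap: 14.1
13.1 tq [0.11209541 0.81789456 0.02130789] pos [ -0.27028517  -0.02728438 -21.13165454] F [-2.21400999  0.43595868 10.21883832] 14.127552833046973
clock: 13.72
tool_pos: [549.9, 208.3, 124.6]
tcp_rot: [164.0, -25.6, 39.3]
force: [-8.3, -0.9, 7.4]
finger_gap: 14.0
13.725 tq [0.20781399 0.87945161 0.0683539 ] pos [ -0.34020394   0.05289976 -21.10785686] F [-3.58045538 -0.03666919 10.58207465] 13.95025425520699
```

```bash
python3 -m inch '[[0,0,0,0,0,6],[0,0,0,0,0,12],[0,0,0,0,0,18],[0,0,0,0,0,22]]'; python3 st.py; python3 -m inch '[[0,0,0,0,0,2],[0,0,0,0,0,4],[0,0,0,0,0,6],[0,0,0,0,0,6]]'; python3 st.py;python3 -c "
from rig import *
print(get_state()['joint_pos'])"
```

```text
clock: 14.22
tool_pos: [549.8, 208.3, 124.6]
tcp_rot: [175.5, -29.6, 14.9]
force: [-8.5, -1.0, 6.6]
finger_gap: 14.3
14.225 tq [0.2336822  0.90208573 0.07558513] pos [ -0.43452771   0.12692608 -21.1127346 ] F [-4.16598502 -0.15422066  9.96880347] 14.341040821134913
clock: 14.72
tool_pos: [549.9, 208.3, 124.6]
tcp_rot: [178.8, -29.9, 8.1]
force: [-8.3, -0.6, 7.1]
finger_gap: 14.3
14.725 tq [0.24753258 0.85792509 0.01242329] pos [ -0.30532686   0.12375529 -21.09052639] F [-3.67389996  0.24663923 10.34192705] 14.346385075072817
[ 15.95745209  -4.79556519 123.27827411  -9.50205886  32.33503626
 104.8846507 ]
```

```bash
python3 -m inch '[[0,0,0,0,0,1],[0,0,0,0,0,2],[0,0,0,0,0,2]]'>/dev/null; python3 st.py; python3 -m inch '[[0,0,0,0,0,1],[0,0,0,0,0,2],[0,0,0,0,0,2]]'; python3 st.py
```

```text
15.1 tq [0.53001467 0.79427694 0.47661659] pos [ -0.27500765   0.37576181 -21.09188066] F [-3.33614693  2.17556076  9.08148931] 14.148741896368069
clock: 15.48
tool_pos: [549.9, 208.5, 124.6]
tcp_rot: [-179.0, -29.9, 3.8]
force: [-7.5, 1.0, 6.1]
finger_gap: 13.8
15.475 tq [0.5006195 0.7885692 1.4147034] pos [ -0.34896493   0.3199505  -21.11128228] F [-3.26874194  1.79433748  8.97846657] 13.759070126673489
```

```bash
python3 -m inch '[[0,0,0,0,0,-1],[0,0,0,0,0,-1.5],[0,0,-0.001,0,0,-1.5],[0,0,-0.002,0,0,-1.5],[0,0,-0.002,0,0,-1.5]]'>/dev/null; python3 st.py; python3 -m inch '[[0,0,0,0,0,0],[0,0,0,0,0,0],[0,0,0,0,0,0]]' 0.03 60; python3 st.py; python3 -m inch '[[0,0,0,0,0,0],[0,0,0,0,0,0]]' 0.045; python3 st.py
```

```text
16.1 tq [0.96264396 0.08033931 0.76383245] pos [ -0.41756082   0.31076187 -19.75188398] F [ 0.48348681  4.3290636  -5.86565186] 14.04346723591293
clock: 16.48
tool_pos: [549.2, 207.7, 126.3]
tcp_rot: [-179.7, -29.9, 5.2]
force: [-0.5, 0.8, -0.1]
finger_gap: 30.0
16.475 tq [-0.03141904  0.24715561  0.00881303] pos [ -0.12656774  -0.37930169 -19.25895974] F [-0.35612477  0.85877708  0.11818827] 30.04840778469166
clock: 16.73
tool_pos: [549.1, 207.9, 126.2]
tcp_rot: [-179.8, -29.9, 5.2]
force: [0.1, -0.4, 0.6]
finger_gap: 44.8
16.725 tq [-0.00337595  0.20945268  0.03629659] pos [ -0.26048929  -0.23051341 -19.28005757] F [ 0.38749991 -0.37011505  0.45515944] 44.832560251356306
```

Released and free; retract along the tool axis, then sideways out of the view.

```bash
python3 -m inch '[[0,0,-0.01,0,0,0],[0,0,-0.03,0,0,0],[0,0,-0.06,0,0,0],[0,0,-0.1,0,0,0],[0,0,-0.14,0,0,0],[0,0,-0.18,0,0,0]]'; python3 -m inch '[[-0.03,0.04,0,0,0,0],[-0.06,0.09,0,0,0,0],[-0.08,0.14,0,0,0,0],[-0.08,0.14,0,0,0,0]]'; python3 - <<'E'
from rl import *
from rig import *
S=sockR(5.8);o=np.array([555.8,208.8,115])
P=cart(S,o-19*S[:,2])
for n,(u,v) in(("side",(245,160)),("top",(170,195))):
    d=get_image(n);pickle.dump(d,open(f"{n}9.pkl","wb"));cv2.imwrite(f"pics/{n}9f.png",d["image"][:,:,::-1])
    crop(d,u,v,64,60,12,n+"9.png"); over(d,P,u,v,64,60,12,n+"9o.png")
E
```

```text
clock: 17.48
tool_pos: [458.6, 198.9, 283.9]
tcp_rot: [-179.7, -30.0, 5.2]
force: [0.5, -0.2, 0.8]
finger_gap: 44.9
clock: 17.98
tool_pos: [403.4, 47.7, 241.6]
tcp_rot: [-179.8, -30.0, 4.6]
force: [0.7, 0.2, 0.7]
finger_gap: 45.2
```

View pics/side9o.png

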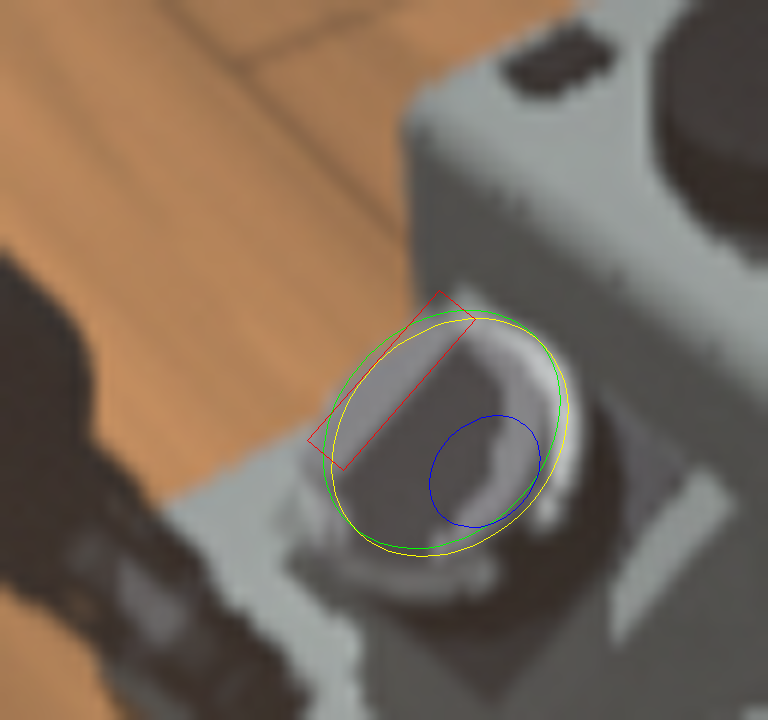

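View pics/top9o.png

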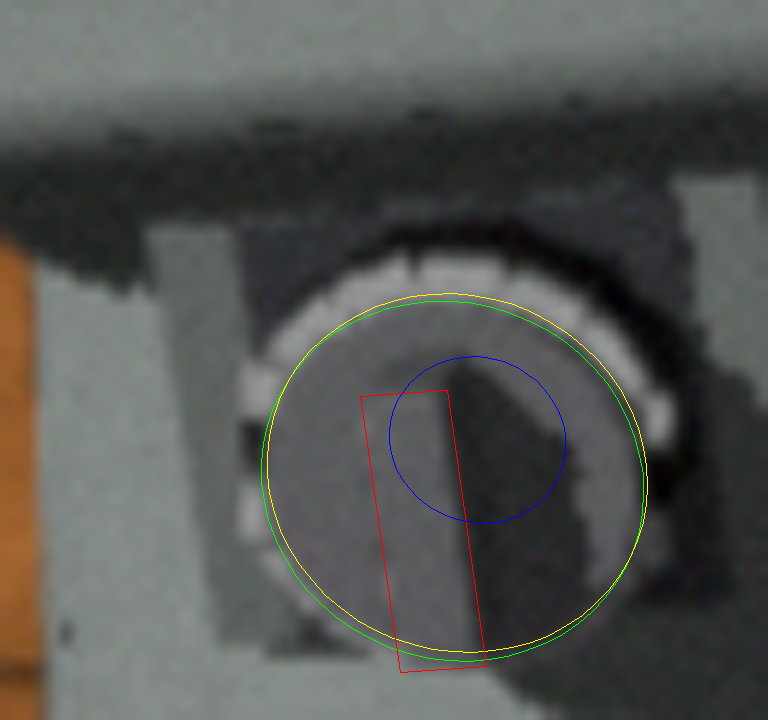

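View pics/top9f.png

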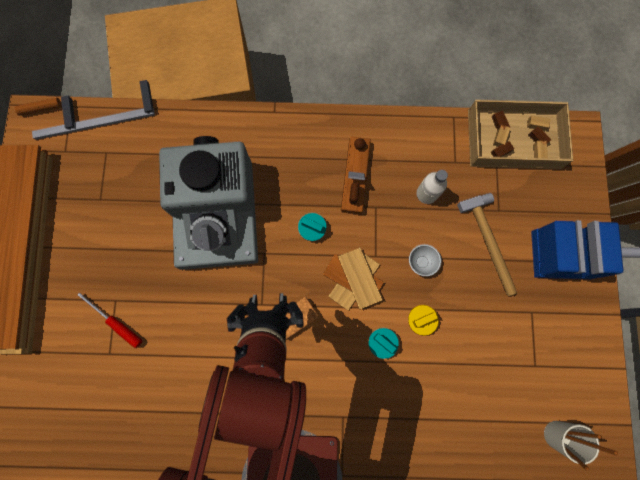

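```bash
python3 -m inch '[[0,0,0,0,0,0],[0,0,0,0,0,0],[0,0,0,0,0,0],[0,0,0,0,0,0]]'; python3 - <<'E'
from rig import *
import pickle,numpy as np,cv2
a=pickle.load(open("top0.pkl","rb"))["image"].astype(int);d=get_image("top")["image"].astype(int)
b=pickle.load(open("top9.pkl","rb"))["image"].astype(int)
print("motion since last pic, socket area",np.abs(d-b)[200:270,165:260].max(),"tin",np.abs(a-d)[240:280,405:445].mean(),"left blank corners",np.abs(a-d)[245:262,335:362].mean())
print(finish_job())
E
```

```text
clock: 18.58
tool_pos: [403.6, 54.2, 241.6]
tcp_rot: [-179.7, -29.9, 5.4]
force: [0.0, 0.8, -0.1]
finger_gap: 45.3
motion since last pic, socket area 16 tin 8.056666666666667 left blank corners 8.035584604212055
the job is handed in; nothing more can be done
None
```

I lifted the cartridge off the pile and pushed it through the slots against the spring. I then turned it clockwise to the stop, let it go, backed the arm clear and handed the job in at about 18.6 s. `finish_job()` gives no verdict, so whether it passed is not confirmed.

**Push:** it went to about z -21.1 mm with roughly 9.5 N back from the spring. There was no jam at the lip, so the lugs went through the slots.

**Turn:** the stop showed after about 80°, as torque about the axis rising to 1.4 N m.

**After release:** the last top picture fits a locked cartridge at z -19, with the handle along the mount's x. The outline stayed put between the last two pictures. The wrist force was near zero and the arm was well clear. By eye, the blanks and the other things on the bench look where they were at the start. My only numeric check of that, an average image difference around the tin and one blank corner, was about 8 grey levels in both places. I took that as noise or lighting, but it is a weak check.

**Disagreement:** the two cameras differed by about 5–6 mm. Checking against the gripper, I trusted the top camera, and the side camera's overlay stayed about 1–1.5 px off. The push showed no sideways error that mattered.

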